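Empty and close the ultrasonic cleaner

ROBOT

A 7-joint arm with a two-finger parallel gripper is mounted at the origin on the work surface. World frame = base frame: x ahead of the robot, y to its left, z up, the work surface at z = 0. Lengths are in m, angles in degrees, forces in N, time in s.
With the tool pointing down it reaches from about 0.425 to 0.875 m from the base axis. Payload 8.4 kg.
Tool frame: the origin (TCP) lies between the finger pads; the fingertips stand 11 mm ahead of it and the grasp point (between the pads) lies 8 mm behind it (bot.nose_length is the distance from the TCP to the fingertips, in m); y points along the fingers, x is the direction in which the jaws open and shut, and the axes are right-handed (so a half turn about y gives the same grasp; the last joint's range is limited). The gripper opens to 87 mm and grips with 3 to 60 N. Pads are 19 mm wide; open, the fingers measure 117 mm over their backs; the gripper's body (75 mm by 190 mm) begins 51 mm behind the grasp point.
Start: joints at [61.467, 19.091, 2.286, 83.961, -0.768, 76.965, -3.352], TCP at [0.252, -0.599, 0.204] pointing down, gripper open.
Joint ranges: [-147.57, 147.57], [-21.85, 119.76], [-74.77, 79.35], [14.55, 137.4], [-85.83, 265.84], [4.83, 119.75], [-152.11, 152.11]. Speed limits (degrees/s): [127.2, 127.2, 159.86, 159.86, 180, 180, 180].

INTERFACE

Orientations are given as [roll, pitch, yaw] about the fixed x, y, z axes, in that order (R = Rz(yaw) Ry(pitch) Rx(roll)).
In Python, from bench import bot, eyes gives the robot as it stands.
- The arm moves only by the tool move_arm, never from a script. Its argument "motion" is a list of rows, each a list of 2 entries, a list of its own where there are three numbers: the shift along the tool's x, y, z in mm, then the turn, a rotation vector about the tool's x, y, z in degrees. In form: [[[x, y, z], [ax, ay, az]], ...]. A call has 1 to 5 rows; each row is the pose to reach, as a shift and turn from the pose commanded when the call began, along the tool's axes at that moment; what a row does not reach only later rows make up. A row lasts 1/12 s, in which the tool goes at most 41.7 mm and 7.16 degrees, less where a joint would pass 70% of its speed; a pose out of reach is approached as far as the arm can. A call with a gripper value outside its range is refused whole. "hand" is the opening in per cent of the stroke, from 0 (shut) to 100 (fully open), set as the call begins (left out, the last holds). The fingers move at their own pace and stop on an object; "force" is the grip in N (left out, the last holds). Time passes only in rows, so rows that repeat a pose let the fingers close. It gives the time, the measured TCP pose, the force and the opening at its end, in the units of the state.
- bot.get_obs(): the state, without advancing time (a new reading comes with each control period).
- eyes.camera(name): name is "side" or "top"; returns the picture (400x640x3 uint8, red, green, blue); there is no depth.
- eyes.camera_info(name): a dict with "K" (3x3 intrinsics, pixels), "pose" (4x4, takes a point from camera to world coordinates). Camera axes: x right, y up, looking along -z (the intrinsics and any distortion apply to the point x, -y, -z); pixel columns grow to the right and rows downward; lengths in m; the calibration is good to about 2 mm. A picture is of the moment at which its call begins. camera_info takes no time and is no camera call.
- bot.hand_in(): hands the job in, once; it reports no verdict.
The state is a dict: "t": time; "joint_pos": joint angles; "joint_vel": joint speeds; "tau": joint torques, N m; "eef_pos": TCP position; "orientation": TCP orientation; "wrist_force": force on the tool from outside, world axes, zero at the start; "wrist_torque": the same for the moment, N m; "gripper_width": finger opening in m.
Only numpy, scipy, OpenCV 4.12 (cv2) and the standard library are available. Lean on these libraries where they do the work, as an engineer would, in place of code of your own. Each camera call takes 0.05 s, during which the arm holds its last target. There are 200 camera calls.

TASK

The ultrasonic cleaner has been drained: lift the wire basket out of its tank and hang it by its handle on the two-pronged hook of the drip stand, across both prongs, so that it hangs freely and level. Then close the tank with its cover: tilt it in under the lip along one edge of the tank and lay it down flat in its rebate. Leave the other things on the bench where they are.

Things in the scene. Friction and masses are not known exactly. Their poses are not given: they have to be found in the camera images.
- basket_bar (a point): Middle of the handle bar of the loose wire basket (200 g), a box 76 (x) by 120 (y) by 46 mm high. Rods 7 mm thick rise from the middles of its short sides (y = +-58 mm) and carry a level bar along y, 124 mm long, 10 x 10 mm in section. This point, the bar's centre, is 120 mm above the basket's underside. z: up. At the start it stands in the tank, the bar's centre 150 mm above the bench.
- hook_seat (a point): Point midway between the two prongs of the drip stand's hook, level with their top faces, 225 mm above the bench. The prongs are level flat straps 12 mm wide, 5 mm thick, centred at y = +-34 mm, pointing to -x of this frame; their tops are clear from x = -30 mm, where 5 mm thick tips turn up 20 mm, to x = +66 mm, where a crossbar of the same height joins them to the post. z: up.
- stand: Fixed drip stand: steel tray 170 (x) x 150 x 14 mm, origin at the centre of its underside, with a dark steel post 12 x 16 mm at x = +72 mm that carries the two-pronged hook. The prongs point to -x. hook_seat is 225 mm above the origin. Nothing stands higher than the prongs but their tips. The basket hangs with its bar across both prongs, its side rods outside them.
- tank_rebate (a point): Centre of the rebate in the cleaner's top, at the level of the ledge that the cover lies on. x points away from the lip, z up. Rebate: x = -73 to 73, y = -88 to 88 mm; walls 10 mm high, 15 mm on the lip side. The lip, a 4 mm strip along the whole -x side, has its underside 15 mm above the ledge and overhangs by 14 mm (its edge at x = -59 mm). Cover home: flat on the ledge, a 170 mm edge under the lip.
- cleaner: Fixed white ultrasonic cleaner, 176 (x) by 206 (y) by 104 mm high, origin at the centre of its underside, lip on its -x side. The ledge is 85 mm above the bench. Tank opening inside the ledge: x = -55 to 61, y = -75 to 75 mm, 55 mm deep.
- cover_grip (a point): Centre of the grip of the loose cover (300 g): aluminium plate 140 (x) x 170 (y) x 5 mm with an upright black rib in its middle, 12 mm thick (x), 70 mm long (y), 38 mm high. This point: mid rib, 24 mm above the plate's underside, 19 mm below the rib's top. z: the plate's normal on the rib's side. It starts on the sloping rest, tilted 30 degrees about its y, its -x edge lowest, against a ledge.
- rest: Fixed wooden sloping rest for the cover, 160 x 150 mm, 104 mm high at the back; origin at the centre of its foot on the bench; its 150 x 150 mm board rises 30 degrees towards its +x. A ledge 14 mm high runs along the board's lower edge. The board's middle is 66 mm above the bench.
- bottle_mid (a point): Bystander: middle of a tall brown bottle, 60 mm across, 170 mm high.
- jar_mid (a point): Bystander: middle of a glass jar, 64 mm across, 90 mm high.
- mug_mid (a point): Bystander: middle of a mug, 80 mm across, 90 mm high.
- tape_mid (a point): Bystander: middle of a roll of tape lying flat, 90 mm across, 24 mm high.
- hammer_grip (a point): Bystander: a hammer lying on the bench, 190 mm long; point on its handle.
Not all that is in view belongs to the job. Leave any yellow look-alike of the part that bears cover_grip alone.

How it is judged (in metres and radians):
On the way, in this order (a step that is already met when the one before it is completed fails the run):
1. the basket hangs on the hook by its handle bar, let go (x of basket_bar in the frame of hook_seat between -0.028 and 0.062 m and y of basket_bar in the frame of hook_seat between -0.02 and 0.02 m and z of basket_bar in the frame of hook_seat between -0.004 and 0.016 m and angle between basket_bar's own z axis and vertical below 0.15 rad and contact force between the fingers and basket below 0.05 N), for 0.3 s.
2. the cover lies flat in the rebate of the tank, one edge under the lip (x of cover_grip in the frame of tank_rebate between -0.008 and 0.008 m and y of cover_grip in the frame of tank_rebate between -0.008 and 0.008 m and z of cover_grip in the frame of tank_rebate between 0.021 and 0.0275 m and angle between cover_grip's own z axis and vertical below 0.04 rad and angle between the x axis of cover_grip and the x axis of tank_rebate, either way round below 0.1 rad), for 0.3 s.
At the end, for the whole second after the job is handed in: The basket hangs free by its bar on the hook prongs (bar middle within 20 mm sideways, basket within 0.15 rad of level); the cover lies flat on the ledge of the rebate, within 8 mm of its centre, turned under 0.1 rad, tilt under 0.04 rad, one edge under the lip (all of step 2 and x of basket_bar in the frame of hook_seat between -0.028 and 0.062 m and y of basket_bar in the frame of hook_seat between -0.02 and 0.02 m and z of basket_bar in the frame of hook_seat between -0.004 and 0.016 m and angle between basket_bar's own z axis and vertical below 0.15 rad); the robot touches nothing.
It fails at once if a bystander is pushed more than 30 mm or knocked over (distance of any of bottle_mid, jar_mid, mug_mid, tape_mid, hammer_grip from where it was at the start of the episode above 0.03 m).
It also fails if it takes over 67 s, if anything falls off the work surface, if the arm or the gripper's body presses on something with over 40 N, if the wrist force passes 120 N, or if a joint passes its speed limit or range.

## Working session

There is one attempt and no reset: what is moved stays moved. The work goes in short steps, Python scripts to look and compute and a tool call to move; the robot and the scene stay as the last step left them, time stands still between calls to the robot, and variables do not carry over. Pictures are saved under pics/ and viewed, about 8 in all and at most 12, crops included, and the job is handed in when it is done.

Besides the shell and the picture viewer there is one more tool, called after ">>>" by a JSON object that holds its "api" and its "payload". move_arm: Moves the arm, as the interface text tells. Its arguments: {"type":"object","properties":{"motion":{"type":"array"},"hand":{"type":"number"},"force":{"type":"number"}},"required":["motion"]}

```bash
ls; mkdir -p pics; python3 - <<'E'
from bench import bot, eyes
import cv2, numpy as np
np.set_printoptions(precision=4,suppress=True)
for n in("top","side"):
    im=eyes.camera(n); cv2.imwrite(f"pics/{n}0.png",im[:,:,::-1]); i=eyes.camera_info(n); print(n,i)
o=bot.get_obs();print(o)
E
```

```text
pics
top {'K': array([[520.3865,   0.    , 319.4761],
       [  0.    , 520.3865, 201.3946],
       [  0.    ,   0.    ,   1.    ]]), 'pose': array([[ 0.019 ,  0.9986, -0.0486,  0.4188],
       [-0.9998,  0.019 , -0.0011,  0.0261],
       [-0.0002,  0.0487,  0.9988,  1.7838],
       [ 0.    ,  0.    ,  0.    ,  1.    ]])}
side {'K': array([[457.8998,   0.    , 316.5274],
       [  0.    , 457.8998, 201.8401],
       [  0.    ,   0.    ,   1.    ]]), 'pose': array([[-0.9927,  0.088 , -0.0825,  0.4198],
       [-0.1206, -0.7396,  0.6621,  0.8561],
       [-0.0027,  0.6672,  0.7448,  1.0939],
       [ 0.    ,  0.    ,  0.    ,  1.    ]])}
{'t': 0.1, 'joint_pos': array([61.4681, 19.1283,  2.2841, 84.0076, -0.7666, 76.9641, -3.351 ]), 'joint_vel': array([-0.114 , -0.092 , -0.0923, -0.0882,  0.0334,  0.0544, -0.1073]), 'tau': array([  0.0057, -65.7808,   1.3414, -40.47  ,  -0.0594,   0.041 ,
         0.0001]), 'eef_pos': array([ 0.2522, -0.5986,  0.2031]), 'orientation': array([-90.0067,   0.0845, -67.1513]), 'wrist_force': array([-0.5794,  0.8776, -0.3749]), 'wrist_torque': array([ 0.0051, -0.0216,  0.013 ]), 'gripper_width': 0.0871763967453036}
```

View pics/top0.png

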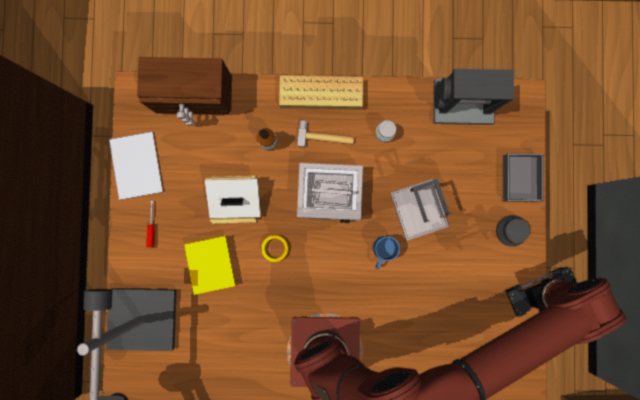

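View pics/side0.png

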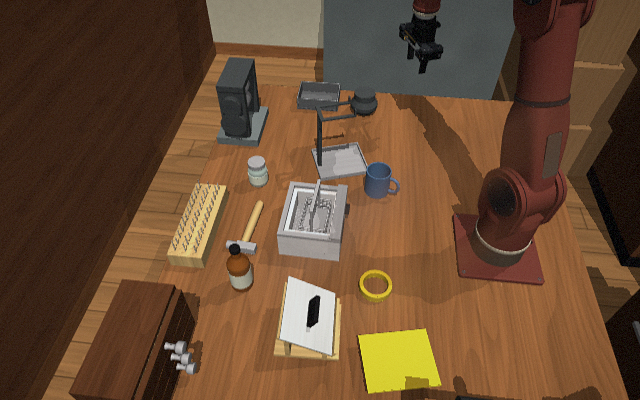

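```bash
python3 - <<'E'
import cv2
a=cv2.imread("pics/top0.png")[160:245,195:465]; b=cv2.imread("pics/side0.png")[80:250,270:410];c=cv2.imread("pics/side0.png")[240:370,260:360]
cv2.imwrite("pics/ct.png",cv2.resize(a[:,:180],None,fx=4.4,fy=4.4,interpolation=2)); 
cv2.imwrite("pics/cs.png",cv2.resize(b,None,fx=3.5,fy=3.5,interpolation=2))
E
```

```text
(no output)
```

View pics/ct.png

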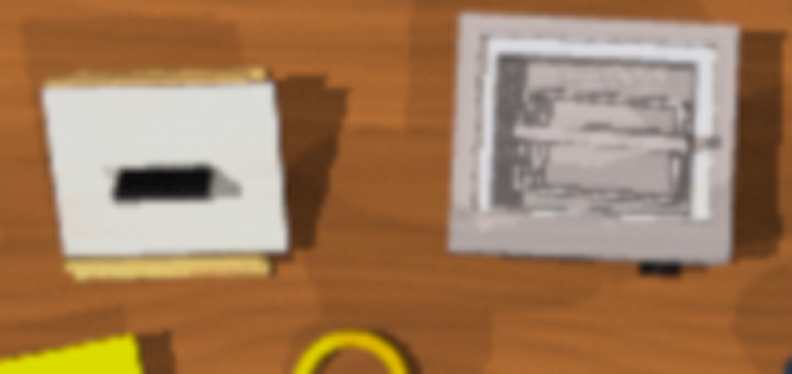

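View pics/cs.png

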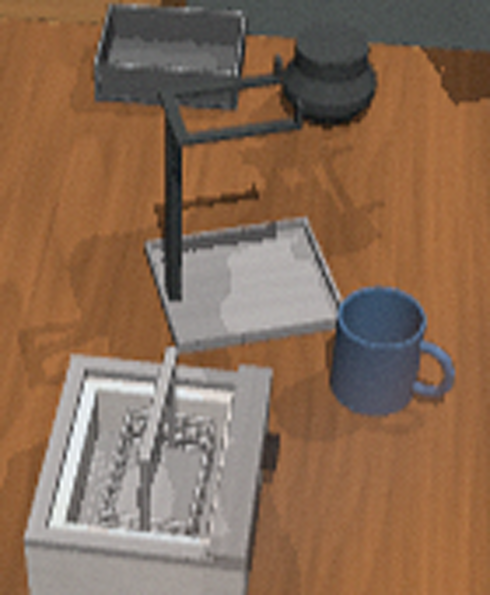

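```bash
cat > h.py <<'E'
from bench import bot, eyes
import cv2, numpy as np
np.set_printoptions(precision=4,suppress=True)
def ray(n,uv):
    i=eyes.camera_info(n);K=i["K"];P=i["pose"];uv=np.atleast_2d(np.array(uv,float))
    d=np.c_[(uv[:,0]-K[0,2])/K[0,0],-(uv[:,1]-K[1,2])/K[1,1],-np.ones(len(uv))]@P[:3,:3].T
    return P[:3,3],d
def plane(n,uv,z):
    c,d=ray(n,uv); return c+d*((z-c[2])/d[:,2])[:,None]
def proj(n,p):
    i=eyes.camera_info(n);K=i["K"];P=i["pose"];q=(np.atleast_2d(p)-P[:3,3])@P[:3,:3]
    return np.c_[K[0,2]-K[0,0]*q[:,0]/q[:,2],K[1,2]+K[1,1]*q[:,1]/q[:,2]]
def tri(uva,uvb):
    (c,d),(e,f)=ray("top",uva),ray("side",uvb);out=[]
    for a,b in zip(d,f):
        s=np.linalg.lstsq(np.c_[a,-b],e-c,rcond=None)[0];p,q=c+s[0]*a,e+s[1]*b;out.append(np.r_[(p+q)/2,np.linalg.norm(p-q)])
    return np.array(out)
E
python3 - <<'E'
from h import *
T=lambda l:np.array(l)/4.4+[195,160]-.5+.5/4.4
S=lambda l:np.array(l)/3.5+[270,80]-.5+.5/3.5
print("cleaner top",plane("top",T([(462,12),(738,27),(729,262),(450,250)]),.104))
print("cleaner side TL TR BR BL",plane("side",S([(72,355),(271,370),(243,567),(25,543)]),.104))
print("inner",plane("top",T([(497,53),(697,62),(688,216),(482,207)]),.085))
print("bar top",plane("top",T([(516,131),(716,143)]),.15), "bar side",plane("side",S([(171,350),(150,458)]),.155))
print("tray top",plane("top",[(392,190),(434,180),(448,228),(405,238)],.014))
print("tray side",plane("side",S([(148,243),(305,218),(340,320),(180,348)]),.014))
print("crossbar,prongs side", plane("side",S([(165,97),(185,140),(280,75),(300,125)]),.225))
print("rib", plane("top",T([(120,168),(210,165),(211,198),(114,200)]),.1))
E
```

```text
cleaner top [[ 0.6262  0.0948  0.104 ]
 [ 0.6189 -0.1088  0.104 ]
 [ 0.4457 -0.1048  0.104 ]
 [ 0.4506  0.1     0.104 ]]
cleaner side TL TR BR BL [[ 0.6187 -0.0981  0.104 ]
 [ 0.4465 -0.1005  0.104 ]
 [ 0.4518  0.1118  0.104 ]
 [ 0.6225  0.1088  0.104 ]]
inner [[ 0.5983  0.0689  0.085 ]
 [ 0.5944 -0.0802  0.085 ]
 [ 0.4796 -0.0753  0.085 ]
 [ 0.4833  0.0777  0.085 ]]
bar top [[ 0.5357  0.0525  0.15  ]
 [ 0.5298 -0.0906  0.15  ]] bar side [[ 0.5285 -0.0643  0.155 ]
 [ 0.5308  0.0541  0.155 ]]
tray top [[ 0.5485 -0.2183  0.014 ]
 [ 0.5855 -0.3612  0.014 ]
 [ 0.4228 -0.4101  0.014 ]
 [ 0.3861 -0.2644  0.014 ]]
tray side [[ 0.5857 -0.3502  0.014 ]
 [ 0.4309 -0.4071  0.014 ]
 [ 0.3881 -0.2619  0.014 ]
 [ 0.5367 -0.2061  0.014 ]]
crossbar,prongs side [[ 0.563  -0.3099  0.225 ]
 [ 0.5384 -0.2509  0.225 ]
 [ 0.4635 -0.3547  0.225 ]
 [ 0.4408 -0.2836  0.225 ]]
rib [[0.5064 0.3444 0.1   ]
 [0.5099 0.2782 0.1   ]
 [0.4856 0.2768 0.1   ]
 [0.4828 0.3482 0.1   ]]
```

```bash
python3 - <<'E'
from h import *
def quad(n,box):
    im=cv2.imread(f"pics/{n}0.png");x0,y0,x1,y1=box
    hsv=cv2.cvtColor(im,cv2.COLOR_BGR2HSV);m=((hsv[...,2]>150)&(hsv[...,1]<60)).astype(np.uint8)
    mm=np.zeros_like(m);mm[y0:y1,x0:x1]=m[y0:y1,x0:x1];mm=cv2.morphologyEx(mm,3,np.ones((9,9)))
    c=max(cv2.findContours(mm,0,1)[0],key=cv2.contourArea);h=cv2.convexHull(c)
    q=cv2.approxPolyN(h,4).reshape(-1,2).astype(float)
    P=c[:,0].astype(float);L=[]
    for k in range(4):
        a,b=q[k],q[(k+1)%4];d=(b-a)/np.linalg.norm(b-a);t=(P-a)@d;e=np.abs((P-a)@[-d[1],d[0]])
        s=P[(e<2.5)&(t>4)&(t<np.linalg.norm(b-a)-4)].astype(np.float32)
        v=cv2.fitLine(s,cv2.DIST_HUBER,0,.01,.01).ravel();ctr=q.mean(0);nn=np.array([-v[1],v[0]]);nn*=np.sign(nn@(v[2:]-ctr));L.append((v[2:]+nn*.4,v[:2]))
    out=[]
    for k in range(4):
        (p,d),(r,f)=L[k-1],L[k];s=np.linalg.solve(np.c_[d,-f],r-p);out.append(p+s[0]*d)
    return np.array(out)
t=quad("top",(200,170,265,230));s=quad("side",(270,270,345,360));print(t);print(s)
# order: by angle in world using a plane
o=lambda n,q:q[np.argsort(np.arctan2(*((w:=plane(n,q,.08)[:,:2])-w.mean(0)).T[::-1]))]
t,s=o("top",t),o("side",s)
C=tri(t,s);print(C);c=C[:,:3].mean(0);print("ctr",c)
for k in range(4):
    d=C[(k+1)%4,:3]-C[k,:3];print(np.linalg.norm(d),d)
E
```

```text
[[259.7529 217.4   ]
 [209.3857 217.4   ]
 [204.0271 179.9406]
 [256.7338 178.3254]]
[[334.8862 292.6736]
 [331.0733 355.4186]
 [279.0506 338.5693]
 [288.196  275.0571]]
[[0.4483 0.2278 0.0342 0.004 ]
 [0.5711 0.2325 0.1041 0.0008]
 [0.5636 0.4033 0.1032 0.001 ]
 [0.4432 0.3977 0.0311 0.0002]]
ctr [0.5065 0.3153 0.0682]
0.14138170284326307 [0.1228 0.0048 0.0698]
0.1709697666045604 [-0.0076  0.1708 -0.0009]
0.140439998186289 [-0.1203 -0.0057 -0.0722]
0.17000046790875228 [ 0.0051 -0.1699  0.0032]
```

>>> {"api": "move_arm", "payload": {"motion": [[[0,-40,0],[0,0,0]],[[0,-80,0],[0,0,0]],[[0,-120,0],[0,0,0]],[[0,-160,0],[0,0,0]],[[0,-190,0],[0,0,0]]]}}

```text
t: 0.52
eef_pos: [0.2523, -0.5989, 0.3974]
orientation: [-90.0, -0.1, -67.2]
wrist_force: [1.2, -0.9, 0.9]
gripper_width: 0.0867
```

>>> {"api": "move_arm", "payload": {"motion": [[[0,0,0],[0,-7,0]],[[0,0,0],[0,-14,0]],[[0,0,0],[0,-21,0]],[[0,0,0],[0,-28,0]],[[0,0,0],[0,-33,0]]]}}

```text
t: 0.93
eef_pos: [0.2524, -0.5989, 0.3934]
orientation: [-90.0, 0.1, -33.8]
wrist_force: [0.3, -0.2, 0.1]
gripper_width: 0.0872
```

>>> {"api": "move_arm", "payload": {"motion": [[[0,0,0],[0,-7,0]],[[0,0,0],[0,-14,0]],[[0,0,0],[0,-21,0]],[[0,0,0],[0,-28,0]],[[0,0,0],[0,-33,0]]]}}

```text
t: 1.35
eef_pos: [0.2523, -0.5989, 0.3934]
orientation: [-89.9, 0.0, -0.8]
wrist_force: [0.5, 0.1, -0.4]
gripper_width: 0.0869
```

>>> {"api": "move_arm", "payload": {"motion": [[[17,0,36],[0,0,0]],[[34,0,72],[0,0,0]],[[51,0,108],[0,0,0]],[[68,0,144],[0,0,0]],[[85,0,180],[0,0,0]]]}}

```text
t: 1.77
eef_pos: [0.3414, -0.4188, 0.3936]
orientation: [-90.0, 0.0, -1.2]
wrist_force: [0.3, -0.7, -0.1]
gripper_width: 0.0872
```

>>> {"api": "move_arm", "payload": {"motion": [[[17,0,36],[0,0,0]],[[34,0,72],[0,0,0]],[[51,0,108],[0,0,0]],[[68,0,144],[0,0,0]],[[85,0,180],[0,0,0]]]}}

```text
t: 2.18
eef_pos: [0.4299, -0.2405, 0.3938]
orientation: [-90.0, 0.0, -1.2]
wrist_force: [1.0, -1.2, 0.6]
gripper_width: 0.0871
```

>>> {"api": "move_arm", "payload": {"motion": [[[17,0,36],[0,0,0]],[[34,0,72],[0,0,0]],[[51,0,108],[0,0,0]],[[68,0,144],[0,0,0]],[[85,0,180],[0,0,0]]]}}

```text
t: 2.6
eef_pos: [0.5185, -0.0624, 0.3939]
orientation: [-90.0, -0.0, -1.2]
wrist_force: [1.1, 0.0, 0.9]
gripper_width: 0.087
```

>>> {"api": "move_arm", "payload": {"motion": [[[6,15,28],[0,0,0]],[[12,30,56],[0,0,0]],[[12,70,56],[0,0,0]],[[12,110,56],[0,0,0]],[[12,150,56],[0,0,0]]]}}

```text
t: 3.02
eef_pos: [0.5311, -0.0077, 0.2423]
orientation: [-90.0, -0.0, -1.1]
wrist_force: [0.1, -0.9, 0.4]
gripper_width: 0.0868
```

>>> {"api": "move_arm", "payload": {"motion": [[[0,35,0],[0,0,0]],[[0,70,0],[0,0,0]],[[0,90,0],[0,0,0]],[[0,102,0],[0,0,0]],[[0,102,0],[0,0,0]]]}}

```text
t: 3.43
eef_pos: [0.5297, -0.0086, 0.1395]
orientation: [-90.0, 0.2, -1.2]
wrist_force: [-0.8, -0.0, -0.2]
gripper_width: 0.0868
```

```bash
python3 - <<'E'
from h import *
o=bot.get_obs();print(o["eef_pos"],o["wrist_force"])
a=eyes.camera("top")[155:235,290:370];b=eyes.camera("side")[150:260,270:360]
a=cv2.resize(a,(400,400),interpolation=2);b=cv2.resize(b,(400,489),interpolation=2)[:400]
cv2.imwrite("pics/g1.png",np.hstack([a,b])[:,:,::-1])
E
```

```text
[ 0.5297 -0.0086  0.1395] [-0.7841 -0.0234 -0.1777]
```

View pics/g1.png

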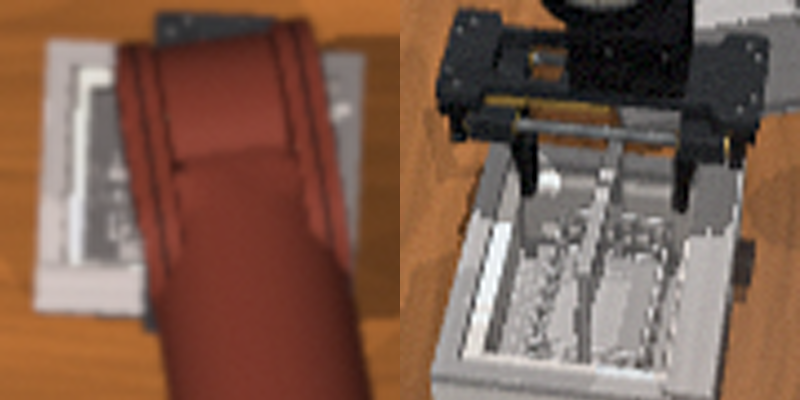

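Side view: the fingers (columns 527 and 682 in the crop) straddle the bar (about 602), near its middle. Close and lift.

>>> {"api": "move_arm", "payload": {"motion": [[[0,0,0],[0,0,0]],[[0,0,0],[0,0,0]],[[0,0,0],[0,0,0]],[[0,0,0],[0,0,0]],[[0,0,0],[0,0,0]]], "hand": 0, "force": 30}}

```text
t: 3.95
eef_pos: [0.5315, -0.0085, 0.1424]
orientation: [-90.0, -0.0, -1.2]
wrist_force: [0.2, -0.3, -0.0]
gripper_width: 0.0617
```

>>> {"api": "move_arm", "payload": {"motion": [[[0,0,0],[0,0,0]],[[0,-5,0],[0,0,0]],[[0,-15,0],[0,0,0]],[[0,-30,0],[0,0,0]],[[0,-45,0],[0,0,0]]]}}

```text
t: 4.37
eef_pos: [0.5312, -0.0084, 0.1882]
orientation: [-90.0, 0.0, -1.1]
wrist_force: [0.6, -1.1, -0.0]
gripper_width: 0.0285
```

>>> {"api": "move_arm", "payload": {"motion": [[[0,-20,0],[0,0,0]],[[0,-45,0],[0,0,0]],[[0,-75,0],[0,0,0]],[[0,-105,0],[0,0,0]],[[0,-130,0],[0,0,0]]]}}

```text
t: 4.78
eef_pos: [0.5314, -0.0082, 0.3203]
orientation: [-90.0, -0.1, -1.1]
wrist_force: [0.7, 0.8, -0.2]
gripper_width: 0.0021
```

>>> {"api": "move_arm", "payload": {"motion": [[[0,-25,0],[0,0,0]],[[0,-50,0],[0,0,0]],[[0,-65,0],[0,0,0]],[[0,-70,0],[0,0,0]],[[0,-70,0],[0,0,0]]]}}

```text
t: 5.2
eef_pos: [0.5317, -0.0082, 0.3886]
orientation: [-90.0, -0.1, -1.1]
wrist_force: [0.3, 0.3, -0.7]
gripper_width: 0.0006
```

```bash
python3 - <<'E'
from h import *
o=bot.get_obs();print(o["eef_pos"],o["wrist_force"],o["orientation"],o["gripper_width"])
b=eyes.camera("side");a=eyes.camera("top")
cv2.imwrite("pics/top1.png",a[:,:,::-1]);cv2.imwrite("pics/side1.png",b[:,:,::-1])
a=a[150:245,290:460]
cv2.imwrite("pics/g2.png",np.vstack([cv2.resize(b[60:230,270:440],(560,560),interpolation=2)])[:,:,::-1])
E
```

```text
[ 0.5317 -0.0082  0.3886] [ 0.3026  0.3084 -0.6982] [-89.998   -0.1455  -1.1359] 0.0006428695219238952
```

View pics/g2.png

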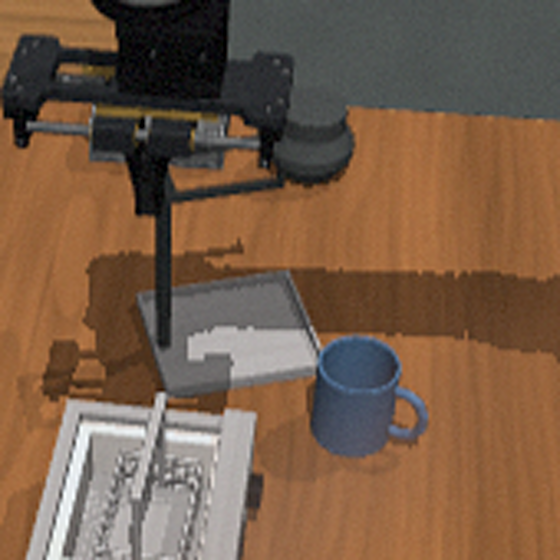

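The fingers close slowly (about 70 mm/s), so I lifted too soon: the picture shows the basket still standing in the tank. Reopen, go back and wait longer.

>>> {"api": "move_arm", "payload": {"motion": [[[0,20,0],[0,0,0]],[[0,40,0],[0,0,0]],[[0,60,0],[0,0,0]],[[0,80,0],[0,0,0]],[[0,100,0],[0,0,0]]], "hand": 50}}

```text
t: 5.72
eef_pos: [0.5304, -0.0086, 0.2846]
orientation: [-90.0, 0.1, -1.1]
wrist_force: [1.0, -0.6, 0.1]
gripper_width: 0.0259
```

>>> {"api": "move_arm", "payload": {"motion": [[[0,15,0],[0,0,0]],[[0,25,0],[0,0,0]],[[0,35,0],[0,0,0]],[[0,45,0],[0,0,0]],[[0,45,0],[0,0,0]]]}}

```text
t: 6.13
eef_pos: [0.5304, -0.0086, 0.24]
orientation: [-90.0, 0.1, -1.2]
wrist_force: [0.3, -0.1, 0.6]
gripper_width: 0.043
```

>>> {"api": "move_arm", "payload": {"motion": [[[0,30,0],[0,0,0]],[[0,60,0],[0,0,0]],[[0,90,0],[0,0,0]],[[0,100,0],[0,0,0]],[[0,100,0],[0,0,0]]]}}

```text
t: 6.55
eef_pos: [0.5299, -0.0086, 0.1401]
orientation: [-90.0, 0.2, -1.1]
wrist_force: [-1.3, -0.4, 0.8]
gripper_width: 0.0434
```

>>> {"api": "move_arm", "payload": {"motion": [[[0,0,0],[0,0,0]],[[0,0,0],[0,0,0]],[[0,0,0],[0,0,0]],[[0,0,0],[0,0,0]],[[0,0,0],[0,0,0]]], "hand": 0}}

```text
t: 6.97
eef_pos: [0.5319, -0.0085, 0.143]
orientation: [-90.0, -0.1, -1.2]
wrist_force: [0.8, 0.9, -0.2]
gripper_width: 0.0179
```

>>> {"api": "move_arm", "payload": {"motion": [[[0,0,0],[0,0,0]],[[0,0,0],[0,0,0]],[[0,0,0],[0,0,0]],[[0,0,0],[0,0,0]],[[0,0,0],[0,0,0]]]}}

```text
t: 7.38
eef_pos: [0.5313, -0.0085, 0.1419]
orientation: [-90.0, 0.0, -1.2]
wrist_force: [-0.7, -0.4, -0.1]
gripper_width: 0.0005
```

```bash
python3 - <<'E'
from h import *
b=eyes.camera("side");o=bot.get_obs()["eef_pos"]
print(proj("side",[o,o-[0,0,.011],[.53,-.06,.155],[.53,.06,.155],[.53,-.0,.155]]))
cv2.imwrite("pics/g3.png",cv2.resize(b[130:260,270:370],(600,780),interpolation=2)[:600,:,::-1])
E
```

```text
[[315.1851 196.8393]
 [315.2041 199.4582]
 [317.7996 180.6506]
 [312.517  212.1811]
 [315.2406 195.9247]]
```

View pics/g3.png

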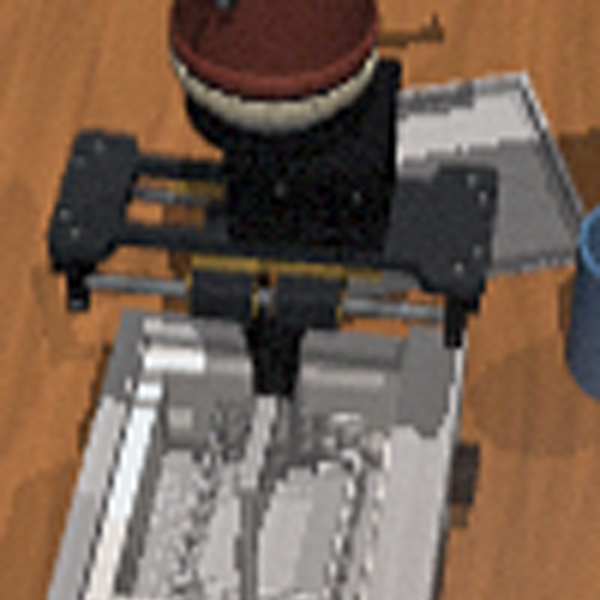

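```bash
python3 - <<'E'
from h import *
print(proj("side",[[.5317,-.0082,.3886],[.5317,-.0082,.3776]]), bot.nose_length)
print([x for x in dir(bot) if x[0]!='_'],eyes.camera_info("side").keys())
o=bot.get_obs();print(o["eef_pos"],o["gripper_width"],o["joint_pos"])
T=lambda l:np.array(l)/4.4+[195,160]-.5+.5/4.4
S=lambda l:np.array(l)/3.5+[270,80]-.5+.5/3.5
print("bar near end",tri(T([(516,131)]),S([(150,458)])))
print("cleaner",tri(T([(462,12),(738,27),(729,262),(450,250)]),S([(25,543),(72,355),(271,370),(243,567)])))
print("tray",tri([(392,190),(434,180),(448,228),(405,238)],S([(180,348),(148,243),(305,218),(340,320)])))
E
```

```text
[[314.4915 127.9722]
 [314.5188 131.5291]] 0.011
['Unreachable', 'get_obs', 'hand_in', 'nose_length'] dict_keys(['K', 'pose'])
[ 0.5313 -0.0084  0.1419] 0.0007258098328397202 [ 29.1733  10.9726 -36.6041 103.5524   7.0371  67.7616 -10.7495]
bar near end [[0.5333 0.0524 0.153  0.0044]]
cleaner [[ 0.6272  0.0954  0.0863  0.0022]
 [ 0.6207 -0.1097  0.092   0.0007]
 [ 0.4462 -0.1052  0.0992  0.0008]
 [ 0.4516  0.1006  0.0891  0.0014]]
tray [[ 0.5439 -0.2205 -0.0005  0.0113]
 [ 0.5871 -0.3638  0.0018  0.001 ]
 [ 0.4269 -0.4108  0.0109  0.0081]
 [ 0.3871 -0.2649  0.0111  0.0019]]
```

>>> {"api": "move_arm", "payload": {"motion": [[[0,3,0],[0,0,0]],[[0,5,0],[0,0,0]],[[0,5,0],[0,0,0]]]}}

```text
t: 7.68
eef_pos: [0.5314, -0.0084, 0.137]
orientation: [-90.0, -0.0, -1.2]
wrist_force: [0.4, 0.5, 0.1]
gripper_width: 0.0004
```

>>> {"api": "move_arm", "payload": {"motion": [[[0,3,0],[0,0,0]],[[0,5,0],[0,0,0]],[[0,5,0],[0,0,0]]]}}

```text
t: 7.93
eef_pos: [0.5338, -0.0085, 0.1371]
orientation: [-90.1, -0.3, -1.2]
wrist_force: [-12.8, -2.3, 43.3]
gripper_width: 0.0007
```

>>> {"api": "move_arm", "payload": {"motion": [[[0,-15,0],[0,0,0]],[[0,-30,0],[0,0,0]],[[0,-30,0],[0,0,0]],[[0,-30,0],[0,0,0]],[[0,-30,0],[0,0,0]]], "hand": 50}}

```text
t: 8.35
eef_pos: [0.5309, -0.0086, 0.1611]
orientation: [-90.0, 0.1, -1.2]
wrist_force: [-0.0, 0.2, -0.6]
gripper_width: 0.0264
```

>>> {"api": "move_arm", "payload": {"motion": [[[0,0,0],[0,0,0]],[[0,0,0],[0,0,0]],[[0,0,0],[0,0,0]],[[0,10,0],[0,0,0]],[[0,15,0],[0,0,0]]]}}

```text
t: 8.77
eef_pos: [0.5309, -0.0085, 0.1456]
orientation: [-90.0, 0.0, -1.2]
wrist_force: [-0.2, 0.4, -1.3]
gripper_width: 0.043
```

>>> {"api": "move_arm", "payload": {"motion": [[[0,10,0],[0,0,0]],[[0,20,0],[0,0,0]],[[0,30,0],[0,0,0]],[[0,30,0],[0,0,0]]]}}

```text
t: 9.1
eef_pos: [0.5297, -0.0086, 0.1142]
orientation: [-90.0, 0.2, -1.1]
wrist_force: [-0.5, -0.6, -1.1]
gripper_width: 0.0435
```

>>> {"api": "move_arm", "payload": {"motion": [[[0,0,0],[0,0,0]],[[0,0,0],[0,0,0]],[[0,0,0],[0,0,0]],[[0,0,0],[0,0,0]],[[0,0,0],[0,0,0]]], "hand": 0}}

```text
t: 9.52
eef_pos: [0.5316, -0.0084, 0.1174]
orientation: [-90.0, -0.0, -1.2]
wrist_force: [-0.7, -0.8, -0.5]
gripper_width: 0.0179
```

>>> {"api": "move_arm", "payload": {"motion": [[[0,0,0],[0,0,0]],[[0,0,0],[0,0,0]],[[0,0,0],[0,0,0]],[[0,0,0],[0,0,0]],[[0,0,0],[0,0,0]]]}}

```text
t: 9.93
eef_pos: [0.5314, -0.0084, 0.117]
orientation: [-90.0, -0.0, -1.2]
wrist_force: [1.0, 0.6, -0.3]
gripper_width: 0.0097
```

```bash
python3 - <<'E'
from h import *
b=eyes.camera("side");o=bot.get_obs();print(o["eef_pos"],o["gripper_width"],o["wrist_force"]);o=o["eef_pos"]
print((proj("side",[o,o-[0,0,.011]])-[270,130])*6)
cv2.imwrite("pics/g4.png",cv2.resize(b[130:230,270:370],(600,600),interpolation=2)[:600,:,::-1])
E
```

```text
[ 0.5314 -0.0084  0.117 ] 0.009571256128136096 [ 0.9242  0.2377 -0.0547]
[[271.0858 436.2668]
 [271.1988 451.5403]]
```

View pics/g4.png

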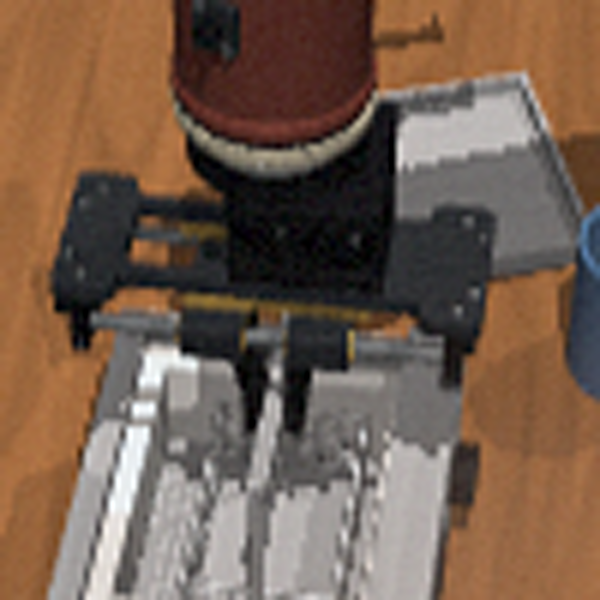

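>>> {"api": "move_arm", "payload": {"motion": [[[0,-5,0],[0,0,0]],[[0,-15,0],[0,0,0]],[[0,-35,0],[0,0,0]],[[0,-55,0],[0,0,0]],[[0,-75,0],[0,0,0]]]}}

```text
t: 10.4
eef_pos: [0.531, -0.0084, 0.1934]
orientation: [-90.0, 0.0, -1.1]
wrist_force: [0.9, 0.4, -2.1]
gripper_width: 0.0093
```

>>> {"api": "move_arm", "payload": {"motion": [[[0,-25,0],[0,0,0]],[[0,-50,0],[0,0,0]],[[0,-80,0],[0,0,0]],[[0,-110,0],[0,0,0]],[[0,-140,0],[0,0,0]]]}}

```text
t: 10.82
eef_pos: [0.5307, -0.0083, 0.3342]
orientation: [-90.0, -0.0, -1.1]
wrist_force: [1.5, 0.4, -2.2]
gripper_width: 0.0095
```

>>> {"api": "move_arm", "payload": {"motion": [[[0,-20,0],[0,0,0]],[[0,-35,0],[0,0,0]],[[0,-35,0],[0,0,0]],[[0,-35,0],[0,0,0]],[[0,-35,0],[0,0,0]]]}}

```text
t: 11.23
eef_pos: [0.5308, -0.0085, 0.366]
orientation: [-90.0, 0.1, -1.1]
wrist_force: [0.3, -0.0, -2.5]
gripper_width: 0.0092
```

```bash
python3 - <<'E'
from h import *
o=bot.get_obs();print(o["eef_pos"],o["gripper_width"],o["wrist_force"])
def stand(c,yaw):
    a=np.radians(yaw);R=np.array([[np.cos(a),-np.sin(a)],[np.sin(a),np.cos(a)]])
    L=[("x+66,y0",66,0,225),("tip+",-32,34,245),("tip-",-32,-34,245),("xb+",72,40,225),("xb-",72,-40,225),("post bottom",72,0,14)]
    for n,x,y,z in L:
        p=np.r_[np.array(c)+R@[x/1e3,y/1e3],z/1e3];print(n,p[:3],proj("top",p)[0],proj("side",p)[0])
stand((.4855,-.310),17)
for n,(x0,y0,x1,y1) in(("top",(395,172,470,242)),("side",(305,90,365,170))):
    im=cv2.imread(f"pics/{n}0.png");m=(cv2.cvtColor(im,cv2.COLOR_BGR2HSV)[...,2]<(90 if n=="top" else 70)).astype(np.uint8)[y0:y1,x0:x1]
    print(n,x0,y0)
    for r in m[::2]: print("".join(".#"[v] for v in r))
E
```

```text
[ 0.5308 -0.0085  0.366 ] 0.00921975066613773 [ 0.299  -0.0325 -2.5403]
x+66,y0 [ 0.5486 -0.2907  0.225 ] [425.8649 185.4778] [320.6664 111.423 ]
tip+ [ 0.445  -0.2868  0.245 ] [425.6198 219.8924] [354.4427 109.2841]
tip- [ 0.4648 -0.3519  0.245 ] [447.6734 213.5854] [349.4699  96.2687]
xb+ [ 0.5427 -0.2507  0.225 ] [412.5236 187.2031] [321.105  119.5873]
xb- [ 0.566  -0.3272  0.225 ] [438.0643 179.9233] [316.4978 103.9729]
post bottom [ 0.5544 -0.2889  0.014 ] [412.7373 188.6922] [318.7038 161.6109]
top 395 172
...........................................................................
...........................................................................
...........................................................................
...........................................................................
.......................................###.................................
..................................#########................................
............................#########...###########........................
......................##########......#######.....
[... 3829 characters left out ...]
.............................
............#####....................................#......
............#####.....................................#.....
............#####...........................................
.......#....#####...........................................
............#####...........................................
............####.........................................#..
.........#..####..........................................#.
.............####..........................................#
.............####...........................................
...........#................................................
............................................................
```

>>> {"api": "move_arm", "payload": {"motion": [[[-12,0,-28],[0,-4,0]],[[-28,0,-64],[0,-8,0]],[[-44,0,-100],[0,-12,0]],[[-60,0,-136],[0,-15,0]],[[-76,0,-172],[0,-18,0]]]}}

```text
t: 11.65
eef_pos: [0.4501, -0.1802, 0.3656]
orientation: [-89.9, 0.1, 17.0]
wrist_force: [1.3, -0.6, -2.4]
gripper_width: 0.0097
```

>>> {"api": "move_arm", "payload": {"motion": [[[-27,0,-31],[0,0,0]],[[-54,0,-61],[0,0,0]],[[-81,0,-92],[0,0,0]],[[-106,0,-120],[0,0,0]],[[-119,0,-134],[0,0,0]]]}}

```text
t: 12.07
eef_pos: [0.3729, -0.346, 0.3651]
orientation: [-89.9, 0.2, 16.5]
wrist_force: [0.2, 1.5, -1.9]
gripper_width: 0.0094
```

>>> {"api": "move_arm", "payload": {"motion": [[[0,20,0],[0,0,0]],[[0,50,0],[0,0,0]],[[0,80,0],[0,0,0]],[[0,105,0],[0,0,0]],[[0,120,0],[0,0,0]]]}}

```text
t: 12.48
eef_pos: [0.3749, -0.3403, 0.2424]
orientation: [-89.7, 0.2, 16.8]
wrist_force: [-0.1, 0.1, -1.8]
gripper_width: 0.0097
```

>>> {"api": "move_arm", "payload": {"motion": [[[0,0,0],[0,0,0]],[[0,0,0],[0,0,0]],[[0,0,0],[0,0,0]]]}}

```text
t: 12.73
eef_pos: [0.377, -0.3418, 0.2477]
orientation: [-90.0, -0.0, 16.8]
wrist_force: [1.5, -0.4, -1.4]
gripper_width: 0.0096
```

```bash
python3 - <<'E'
from h import *
o=bot.get_obs();print(o["eef_pos"],o["gripper_width"],o["wrist_force"])
b=eyes.camera("side");a=eyes.camera("top");cv2.imwrite("pics/side2.png",b[:,:,::-1]);cv2.imwrite("pics/top2.png",a[:,:,::-1])
e=o["eef_pos"];ax=np.array([-.292,.956,0]);P=[e,e+[0,0,.033]+ax*.062,e+[0,0,.033]-ax*.062];print(proj("side",P),proj("top",P))
A=cv2.resize(a[170:270,395:495],(380,500),interpolation=2);A=cv2.resize(a[170:270,395:475],(400,500),interpolation=2);B=cv2.resize(b[75:175,310:390],(400,500),interpolation=2)
cv2.imwrite("pics/g5.png",np.hstack([A,B])[:,:,::-1])
E
```

```text
[ 0.377  -0.3418  0.2477] 0.009603050101275821 [ 1.4854 -0.4159 -1.4139]
[[377.5593  99.3973]
 [384.1302 102.3723]
 [373.393   79.0424]] [[444.2619 243.3243]
 [426.3675 249.601 ]
 [467.618  237.7833]]
```

View pics/g5.png

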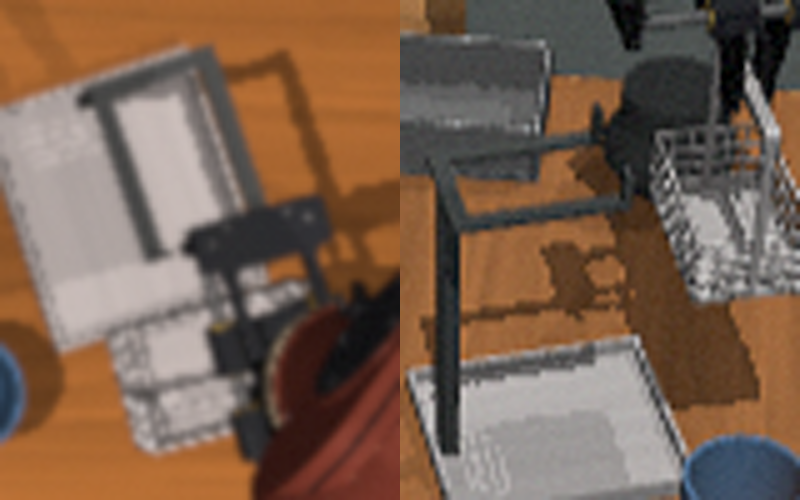

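```bash
python3 - <<'E'
from h import *
print(tri([(419.4,247.6)],[(384.2,104)]))
for z in(.16,.206,.25,.28): print(z,plane("top",[(419.4,247.6)],z)[0],plane("side",[(384.2,104)],z)[0])
# basket outer corners seen in top at left: (110,335),(150,450) crop
q=np.array([(110,335),(150,450)])/5+[395,170]-.4
for z in(.16,.206): print(z,plane("top",q,z))
# side: box top rim near-left corner(690? ) rim left-back (655,140), bottom near-left (697,300)
s=np.array([(255,140),(297,300)])/5+[310,75]-.4
for z in(.16,.206): print("s",z,plane("side",s,z))
E
```

```text
[[ 0.362  -0.2604  0.2909  0.0053]]
0.16 [ 0.3599 -0.2856  0.16  ] [ 0.3494 -0.4424  0.16  ]
0.206 [ 0.3616 -0.2767  0.206 ] [ 0.3529 -0.3784  0.206 ]
0.25 [ 0.3632 -0.2683  0.25  ] [ 0.3562 -0.3172  0.25  ]
0.28 [ 0.3642 -0.2625  0.28  ] [ 0.3585 -0.2755  0.28  ]
0.16 [[ 0.3939 -0.2765  0.16  ]
 [ 0.323  -0.3021  0.16  ]]
0.206 [[ 0.3946 -0.268   0.206 ]
 [ 0.3258 -0.2928  0.206 ]]
s 0.16 [[ 0.4292 -0.4409  0.16  ]
 [ 0.3933 -0.276   0.16  ]]
s 0.206 [[ 0.4287 -0.377   0.206 ]
 [ 0.3946 -0.2202  0.206 ]]
```

Basket measured 160 mm up (bar 280 mm) and centred on the prongs within 1–2 mm; there is a consistent 30 mm height offset between the reported tip and the real one. Slide in over the tips.

>>> {"api": "move_arm", "payload": {"motion": [[[0,7,0],[0,0,0]],[[10,7,0],[0,0,0]],[[25,7,0],[0,0,0]],[[40,7,0],[0,0,0]],[[55,7,0],[0,0,0]]]}}

```text
t: 13.25
eef_pos: [0.4308, -0.3251, 0.2401]
orientation: [-90.0, -0.0, 16.8]
wrist_force: [0.2, 0.3, -2.0]
gripper_width: 0.0095
```

>>> {"api": "move_arm", "payload": {"motion": [[[15,0,0],[0,0,0]],[[30,0,0],[0,0,0]],[[45,0,0],[0,0,0]],[[58,0,0],[0,0,0]],[[65,0,0],[0,0,0]]]}}

```text
t: 13.67
eef_pos: [0.4937, -0.3055, 0.2398]
orientation: [-90.0, -0.0, 16.9]
wrist_force: [-0.8, 0.3, -1.6]
gripper_width: 0.0098
```

>>> {"api": "move_arm", "payload": {"motion": [[[0,0,0],[0,0,0]],[[0,10,0],[0,0,0]],[[0,20,0],[0,0,0]],[[0,30,0],[0,0,0]],[[0,32,0],[0,0,0]]]}}

```text
t: 14.08
eef_pos: [0.4898, -0.3068, 0.2052]
orientation: [-89.9, 0.2, 16.8]
wrist_force: [-1.1, 0.9, -2.5]
gripper_width: 0.0097
```

>>> {"api": "move_arm", "payload": {"motion": [[[0,3,0],[0,0,0]],[[0,6,0],[0,0,0]],[[0,8,0],[0,0,0]],[[0,8,0],[0,0,0]]]}}

```text
t: 14.42
eef_pos: [0.4915, -0.3069, 0.1997]
orientation: [-90.0, 0.0, 16.8]
wrist_force: [0.8, -0.4, -2.3]
gripper_width: 0.0097
```

>>> {"api": "move_arm", "payload": {"motion": [[[0,2,0],[0,0,0]],[[0,2,0],[0,0,0]],[[0,2,0],[0,0,0]]]}}

```text
t: 14.67
eef_pos: [0.4917, -0.3069, 0.198]
orientation: [-90.0, -0.0, 16.9]
wrist_force: [-0.4, 0.2, -2.3]
gripper_width: 0.0092
```

>>> {"api": "move_arm", "payload": {"motion": [[[0,2,0],[0,0,0]],[[0,2,0],[0,0,0]],[[0,2,0],[0,0,0]]]}}

```text
t: 14.92
eef_pos: [0.492, -0.307, 0.1968]
orientation: [-90.1, -0.0, 16.9]
wrist_force: [-1.4, 1.5, 3.8]
gripper_width: 0.0099
```

Contact at the expected height. Release, then rise.

>>> {"api": "move_arm", "payload": {"motion": [[[0,0,0],[0,0,0]],[[0,0,0],[0,0,0]],[[0,0,0],[0,0,0]],[[0,0,0],[0,0,0]],[[0,0,0],[0,0,0]]], "hand": 45}}

```text
t: 15.33
eef_pos: [0.4916, -0.3068, 0.1958]
orientation: [-90.0, 0.0, 16.8]
wrist_force: [-0.2, -1.5, 0.3]
gripper_width: 0.0345
```

>>> {"api": "move_arm", "payload": {"motion": [[[0,0,0],[0,0,0]],[[0,0,0],[0,0,0]],[[0,-10,0],[0,0,0]],[[0,-25,0],[0,0,0]],[[0,-50,0],[0,0,0]]]}}

```text
t: 15.75
eef_pos: [0.4907, -0.3064, 0.2452]
orientation: [-89.8, 0.1, 16.9]
wrist_force: [0.4, 0.0, 0.6]
gripper_width: 0.0392
```

>>> {"api": "move_arm", "payload": {"motion": [[[0,-30,0],[0,0,0]],[[0,-65,0],[0,0,0]],[[0,-100,0],[0,0,0]],[[0,-130,0],[0,0,0]],[[0,-130,0],[0,0,0]]]}}

```text
t: 16.17
eef_pos: [0.4931, -0.3073, 0.3836]
orientation: [-90.4, -0.4, 16.8]
wrist_force: [0.1, 0.6, 1.3]
gripper_width: 0.0392
```

```bash
python3 - <<'E'
from h import *
o=bot.get_obs();print(o["eef_pos"],o["gripper_width"],o["wrist_force"])
b=eyes.camera("side");cv2.imwrite("pics/side3.png",b[:,:,::-1])
cv2.imwrite("pics/g6.png",cv2.resize(b[75:275,270:410],(560,800),interpolation=2)[:600,:,::-1])
E
```

```text
[ 0.4931 -0.3073  0.3836] 0.03921514839394227 [0.1439 0.6118 1.345 ]
```

View pics/g6.png

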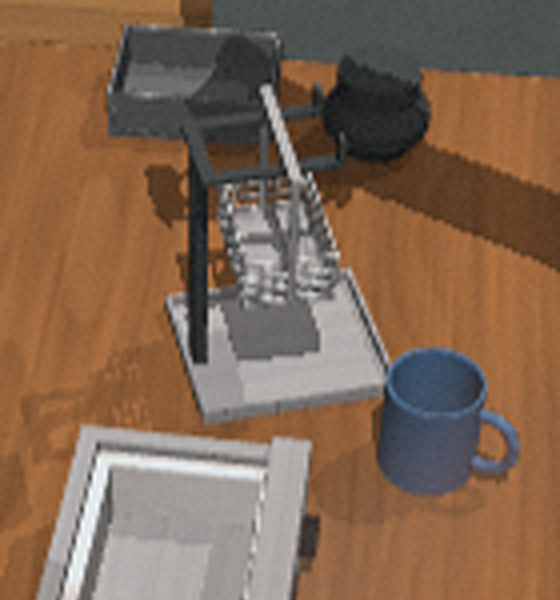

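```bash
cat >> h.py <<'E'
def quad(im,box,smax=60,vmin=90,erode=.5):
    x0,y0,x1,y1=box;hsv=cv2.cvtColor(im,cv2.COLOR_RGB2HSV);m=((hsv[...,2]>vmin)&(hsv[...,1]<smax)).astype(np.uint8)
    mm=np.zeros_like(m);mm[y0:y1,x0:x1]=m[y0:y1,x0:x1];mm=cv2.morphologyEx(mm,3,np.ones((9,9)))
    c=max(cv2.findContours(mm,0,1)[0],key=cv2.contourArea);q=cv2.approxPolyN(cv2.convexHull(c),4).reshape(-1,2).astype(float)
    P=c[:,0].astype(float);L=[]
    for k in range(4):
        a,b=q[k],q[(k+1)%4];n=np.linalg.norm(b-a);d=(b-a)/n;t=(P-a)@d;e=np.abs((P-a)@[-d[1],d[0]])
        s=P[(e<2.5)&(t>4)&(t<n-4)].astype(np.float32);v=cv2.fitLine(s,cv2.DIST_HUBER,0,.01,.01).ravel()
        nn=np.array([-v[1],v[0]]);nn*=np.sign(nn@(v[2:]-q.mean(0)));L.append((v[2:]+nn*erode,v[:2]))
    out=np.array([L[k-1][0]+np.linalg.solve(np.c_[L[k-1][1],-L[k][1]],L[k][0]-L[k-1][0])[0]*L[k-1][1] for k in range(4)])
    return out
def order(n,q,z=.09):
    w=plane(n,q,z)[:,:2];w=w-w.mean(0);return q[np.argsort(np.arctan2(w[:,1],w[:,0]))]
E
python3 - <<'E'
from h import *
a=eyes.camera("top");cv2.imwrite("pics/top3.png",a[:,:,::-1]);b=cv2.imread("pics/side3.png")[:,:,::-1].copy()
g=cv2.imread("pics/top0.png")[:,:,::-1].copy()
for im in(a,g):
    q=order("top",quad(im,(285,150,375,235),smax=75));w=plane("top",q,.095);print(w[:,:2]);print("ctr",w.mean(0)[:2])
    for k in range(4):
        d=w[(k+1)%4]-w[k];print(round(np.linalg.norm(d),4),d[:2],np.degrees(np.arctan2(d[1],d[0])))
E
```

```text
[[ 0.4433 -0.1078]
 [ 0.621  -0.1107]
 [ 0.6265  0.0972]
 [ 0.4486  0.1005]]
ctr [ 0.5349 -0.0052]
0.1777 [ 0.1777 -0.0028] -0.9179117964357395
0.208 [0.0055 0.2079] 88.48216612833127
0.1779 [-0.1779  0.0032] 178.95741586819898
0.2084 [-0.0053 -0.2083] -91.45120578774429
[[ 0.4433 -0.1079]
 [ 0.621  -0.1107]
 [ 0.6265  0.0973]
 [ 0.4486  0.1011]]
ctr [ 0.5349 -0.005 ]
0.1777 [ 0.1777 -0.0028] -0.8890684553244422
0.208 [0.0055 0.2079] 88.48216127501364
0.1779 [-0.1779  0.0038] 178.76620989506932
0.2091 [-0.0053 -0.209 ] -91.45119792760879
```

>>> {"api": "move_arm", "payload": {"motion": [[[9,0,29],[0,4,0]],[[20,0,66],[0,8,0]],[[31,0,103],[0,12,0]],[[42,0,140],[0,15,0]],[[52,0,172],[0,15,0]]], "hand": 100}}

```text
t: 16.68
eef_pos: [0.4907, -0.1245, 0.3751]
orientation: [-90.0, 0.1, 1.7]
wrist_force: [0.4, 0.1, 0.4]
gripper_width: 0.0646
```

>>> {"api": "move_arm", "payload": {"motion": [[[0,0,40],[0,0,0]],[[0,0,80],[0,0,0]],[[0,0,120],[0,0,0]],[[0,0,160],[0,0,0]],[[0,0,200],[0,0,0]]]}}

```text
t: 17.1
eef_pos: [0.4841, 0.0744, 0.3752]
orientation: [-90.0, 0.1, 1.8]
wrist_force: [1.2, -0.8, -0.3]
gripper_width: 0.0863
```

>>> {"api": "move_arm", "payload": {"motion": [[[0,0,40],[0,0,0]],[[0,0,80],[0,0,0]],[[0,0,120],[0,0,0]],[[0,0,160],[0,0,0]],[[0,0,200],[0,0,0]]]}}

```text
t: 17.52
eef_pos: [0.4779, 0.274, 0.3753]
orientation: [-90.0, 0.0, 1.8]
wrist_force: [1.1, -0.2, 0.1]
gripper_width: 0.087
```

>>> {"api": "move_arm", "payload": {"motion": [[[0,0,20],[0,0,-6]],[[0,0,40],[0,0,-12]],[[0,0,45],[0,0,-18]],[[0,0,45],[0,0,-24]],[[0,0,45],[0,0,-30]]]}}

```text
t: 17.93
eef_pos: [0.4766, 0.3184, 0.3752]
orientation: [-90.0, -30.2, 2.0]
wrist_force: [-1.4, -0.6, -0.5]
gripper_width: 0.087
```

>>> {"api": "move_arm", "payload": {"motion": [[[0,0,0],[0,0,0]],[[0,0,0],[0,0,0]],[[0,0,0],[0,0,0]]]}}

```text
t: 18.18
eef_pos: [0.4776, 0.3168, 0.376]
orientation: [-90.0, -29.9, 1.8]
wrist_force: [0.5, -0.8, 0.2]
gripper_width: 0.0871
```

>>> {"api": "move_arm", "payload": {"motion": [[[-15,26,0],[0,0,0]],[[-35,61,0],[0,0,0]],[[-55,95,0],[0,0,0]],[[-75,130,0],[0,0,0]],[[-90,156,-2],[0,0,0]]]}}

```text
t: 18.6
eef_pos: [0.4773, 0.3152, 0.1927]
orientation: [-89.9, -29.7, 1.7]
wrist_force: [0.1, -0.7, -0.8]
gripper_width: 0.0875
```

>>> {"api": "move_arm", "payload": {"motion": [[[-15,26,0],[0,0,0]],[[-30,52,0],[0,0,0]],[[-45,78,0],[0,0,0]],[[-45,78,0],[0,0,0]],[[-45,78,0],[0,0,0]]]}}

```text
t: 19.02
eef_pos: [0.4769, 0.3155, 0.104]
orientation: [-90.0, -29.6, 1.8]
wrist_force: [-0.2, -0.7, 0.5]
gripper_width: 0.0872
```

```bash
python3 - <<'E'
from h import *
from scipy.spatial.transform import Rotation as R
o=bot.get_obs();print(o["eef_pos"],o["orientation"],o["wrist_force"])
b=eyes.camera("side");a=eyes.camera("top");cv2.imwrite("pics/side4.png",b[:,:,::-1]);cv2.imwrite("pics/top4.png",a[:,:,::-1])
M=R.from_euler("xyz",o["orientation"],degrees=True).as_matrix();e=o["eef_pos"];w=.0435
f=lambda n,P,off,s:(proj(n,P)-off)*s
for nm,tip in(("tool",e-M[:,1]*.019),("world",e+M[:,1]*.011+[0,0,.03])):
    P=[tip-M[:,0]*w,tip+M[:,0]*w];print(nm,"side",f("side",P,[265,250],5),"top",f("top",P,[195,160],4))
cv2.imwrite("pics/g7.png",cv2.resize(b[250:370,265:365],(500,600),interpolation=2)[:,:,::-1])
E
```

```text
[0.4769 0.3155 0.104 ] [-89.9578 -29.6179   1.7889] [-0.2494 -0.6577  0.4533]
tool side [[378.6789 303.9444]
 [220.8453 246.165 ]] top [[142.6993 246.5835]
 [133.0408 150.247 ]]
world side [[348.1051 297.5242]
 [189.1937 239.4721]] top [[141.7722 228.1588]
 [132.0727 131.194 ]]
```

View pics/g7.png

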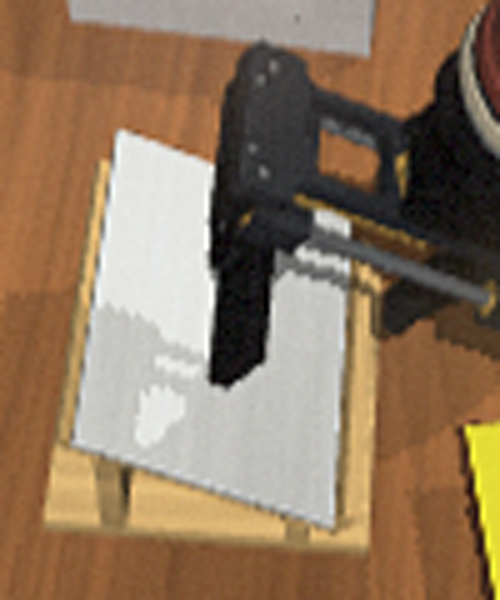

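Side view: left fingertip (217,270), right fingertip near (390,330), rib centre column about 240. This fits an offset along the tool axis; after 9 mm along tool x and 60 mm along the fingers the jaws straddle the rib.

>>> {"api": "move_arm", "payload": {"motion": [[[9,0,0],[0,0,0]],[[9,20,0],[0,0,0]],[[9,38,0],[0,0,0]],[[9,48,0],[0,0,0]],[[9,48,0],[0,0,0]]]}}

```text
t: 19.53
eef_pos: [0.511, 0.3158, 0.0692]
orientation: [-90.0, -30.0, 1.7]
wrist_force: [-0.5, -0.3, 0.4]
gripper_width: 0.0866
```

>>> {"api": "move_arm", "payload": {"motion": [[[0,4,0],[0,0,0]],[[0,8,0],[0,0,0]],[[0,11,0],[0,0,0]],[[0,11,0],[0,0,0]]]}}

```text
t: 19.87
eef_pos: [0.5151, 0.3167, 0.0597]
orientation: [-90.0, -30.0, 1.8]
wrist_force: [0.4, 0.8, 0.0]
gripper_width: 0.0875
```

>>> {"api": "move_arm", "payload": {"motion": [[[0,0,0],[0,0,0]],[[0,0,0],[0,0,0]],[[0,0,0],[0,0,0]],[[0,0,0],[0,0,0]],[[0,0,0],[0,0,0]]], "hand": 0, "force": 20}}

```text
t: 20.28
eef_pos: [0.5146, 0.3168, 0.0593]
orientation: [-90.0, -30.0, 1.9]
wrist_force: [-0.0, -0.2, -0.0]
gripper_width: 0.0615
```

>>> {"api": "move_arm", "payload": {"motion": [[[0,0,0],[0,0,0]],[[0,0,0],[0,0,0]],[[0,0,0],[0,0,0]],[[0,0,0],[0,0,0]],[[0,0,0],[0,0,0]]]}}

```text
t: 20.7
eef_pos: [0.5146, 0.3168, 0.0592]
orientation: [-90.0, -30.0, 1.9]
wrist_force: [0.4, 0.2, 0.2]
gripper_width: 0.0282
```

>>> {"api": "move_arm", "payload": {"motion": [[[0,0,0],[0,0,0]],[[0,0,0],[0,0,0]],[[0,0,0],[0,0,0]],[[0,0,0],[0,0,0]],[[0,0,0],[0,0,0]]]}}

```text
t: 21.12
eef_pos: [0.5146, 0.3168, 0.0592]
orientation: [-90.0, -30.0, 1.9]
wrist_force: [0.1, 0.6, -0.7]
gripper_width: 0.012
```

>>> {"api": "move_arm", "payload": {"motion": [[[0,0,0],[0,0,0]],[[0,0,0],[0,0,0]],[[0,0,0],[0,0,0]]], "force": 45}}

```text
t: 21.37
eef_pos: [0.5146, 0.3168, 0.0592]
orientation: [-90.0, -30.0, 1.8]
wrist_force: [-0.4, -0.6, -0.4]
gripper_width: 0.0119
```

>>> {"api": "move_arm", "payload": {"motion": [[[3,-5,0],[0,0,0]],[[10,-17,0],[0,0,0]],[[22,-38,0],[0,0,0]],[[37,-64,0],[0,0,0]],[[52,-90,0],[0,0,0]]]}}

```text
t: 21.78
eef_pos: [0.5136, 0.3168, 0.1634]
orientation: [-90.0, -29.9, 1.9]
wrist_force: [1.5, -0.2, -2.8]
gripper_width: 0.0122
```

>>> {"api": "move_arm", "payload": {"motion": [[[15,-26,0],[0,0,0]],[[30,-52,0],[0,0,0]],[[42,-73,0],[0,0,0]],[[50,-86,0],[0,0,0]],[[50,-86,0],[0,0,0]]]}}

```text
t: 22.2
eef_pos: [0.5159, 0.318, 0.2667]
orientation: [-89.9, -30.3, 1.8]
wrist_force: [-0.1, -0.3, -2.6]
gripper_width: 0.0116
```

>>> {"api": "move_arm", "payload": {"motion": [[[0,0,-20],[-0.4,0.8,4]],[[0,0,-50],[-0.8,1.6,8]],[[0,0,-85],[-1.2,2.4,12]],[[0,0,-120],[-1.5,3.2,15]],[[0,0,-155],[-1.5,3.2,15]]]}}

```text
t: 22.62
eef_pos: [0.5204, 0.1598, 0.2614]
orientation: [-90.0, -14.7, -1.8]
wrist_force: [1.7, -0.1, -2.6]
gripper_width: 0.0119
```

>>> {"api": "move_arm", "payload": {"motion": [[[0,0,-35],[0,0,0]],[[0,0,-70],[0,0,0]],[[0,0,-105],[0,0,0]],[[0,0,-135],[0,0,0]],[[0,0,-155],[0,0,0]]]}}

```text
t: 23.03
eef_pos: [0.5141, 0.0033, 0.2613]
orientation: [-90.2, -14.8, -1.8]
wrist_force: [1.7, -0.0, -3.6]
gripper_width: 0.0117
```

>>> {"api": "move_arm", "payload": {"motion": [[[0,0,0],[0,0,0]],[[0,0,0],[0,0,0]],[[0,0,0],[0,0,0]]]}}

```text
t: 23.28
eef_pos: [0.515, 0.0078, 0.262]
orientation: [-90.1, -14.9, -1.6]
wrist_force: [-0.7, -0.2, -2.2]
gripper_width: 0.0115
```

>>> {"api": "move_arm", "payload": {"motion": [[[2,30,-3],[0,0,0]],[[4,65,-6],[0,0,0]],[[6,100,-11],[0,0,0]],[[6,130,-11],[0,0,0]],[[6,138,-11],[0,0,0]]]}}

```text
t: 23.7
eef_pos: [0.5543, -0.0043, 0.1261]
orientation: [-90.1, -14.6, -1.5]
wrist_force: [-1.2, -0.4, -4.6]
gripper_width: 0.0114
```

>>> {"api": "move_arm", "payload": {"motion": [[[0,0,0],[0,0,0]],[[0,0,0],[0,0,0]],[[0,0,0],[0,0,0]]]}}

```text
t: 23.95
eef_pos: [0.5576, -0.0049, 0.1335]
orientation: [-90.2, -15.2, -1.6]
wrist_force: [0.2, -0.2, -2.4]
gripper_width: 0.0114
```

```bash
python3 - <<'E'
from h import *
from scipy.spatial.transform import Rotation as R
o=bot.get_obs();e=o["eef_pos"];print(e,o["orientation"],o["wrist_force"])
b=eyes.camera("side");a=eyes.camera("top");cv2.imwrite("pics/side5.png",b[:,:,::-1]);cv2.imwrite("pics/top5.png",a[:,:,::-1])
M=R.from_euler("xyz",o["orientation"],degrees=True).as_matrix()@R.from_euler("y",-.4,degrees=True).as_matrix()
C=e-M[:,1]*.0125-M[:,2]*.0013
cor=[C+M[:,0]*x+M[:,2]*y for x,y in((-.07,-.085),(.07,-.085),(.07,.085),(-.07,.085))]
T=proj("top",cor);S=proj("side",cor);print(T,S)
c=np.radians(-1.3);Q=np.array([[np.cos(c),-np.sin(c)],[np.sin(c),np.cos(c)]])
reb=[np.r_[np.array([.535,-.005])+Q@[x,y],z] for x,y,z in((.073,-.088,.095),(.073,.088,.095),(-.059,-.088,.104),(-.059,.088,.104))]
def pic(im,off,s,sz,L):
    x=cv2.resize(im[off[1]:off[1]+sz[1],off[0]:off[0]+sz[0]],None,fx=s,fy=s,interpolation=2).copy()
    for P,col in L:
        for p in P: cv2.circle(x,tuple(int(round(v)) for v in (np.array(p)+.5-off)*s),3,col,1)
    return x
A=pic(a,(285,150),4,(95,110),[(T,(255,0,0)),(proj("top",reb),(0,0,255))]);B=pic(b,(255,160),4,(105,110),[(S,(255,0,0)),(proj("side",reb),(0,0,255))])
cv2.imwrite("pics/g8.png",np.hstack([A,B])[:,:,::-1])
E
```

```text
[ 0.5576 -0.0049  0.1335] [-90.1788 -15.1511  -1.5717] [ 0.155  -0.2482 -2.3958]
[[356.32   206.6388]
 [358.6918 163.0352]
 [304.383  160.8769]
 [302.9945 204.4884]] [[334.1619 181.3012]
 [288.4942 167.9556]
 [276.9243 211.9285]
 [326.8374 225.9686]]
```

View pics/g8.png

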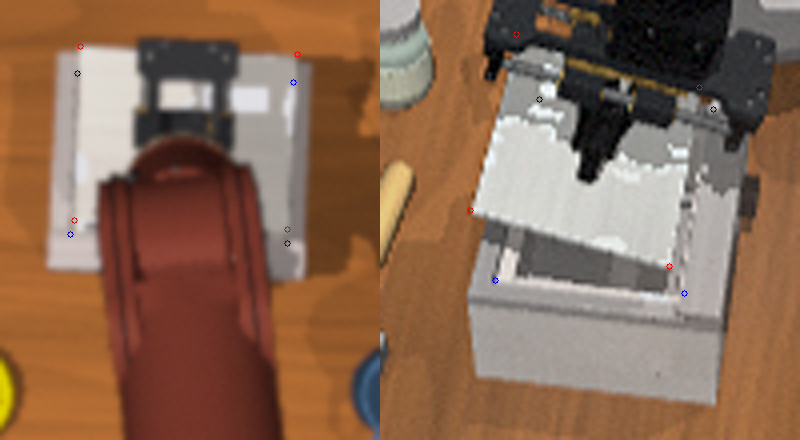

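Top and side views: the plate's predicted corners (red) match the seen ones within about 1 px, and the plate lies within the rebate's width with its low edge inside the lip. Now go down to find the ledge by touch.

>>> {"api": "move_arm", "payload": {"motion": [[[-2,8,1],[0,0,0]],[[-4,16,1],[0,0,0]],[[-7,25,1],[0,0,0]],[[-7,25,1],[0,0,0]],[[-7,25,1],[0,0,0]]]}}

```text
t: 24.47
eef_pos: [0.5555, -0.0046, 0.1043]
orientation: [-90.1, -14.9, -1.6]
wrist_force: [-0.0, 0.9, -2.7]
gripper_width: 0.0114
```

>>> {"api": "move_arm", "payload": {"motion": [[[-0.5,2,0],[0,0,0]],[[-1,4,0],[0,0,0]],[[-1,4,0],[0,0,0]],[[-1,4,0],[0,0,0]]]}}

```text
t: 24.8
eef_pos: [0.5565, -0.0047, 0.1013]
orientation: [-90.2, -15.0, -1.6]
wrist_force: [-0.1, -0.3, -2.7]
gripper_width: 0.0116
```

>>> {"api": "move_arm", "payload": {"motion": [[[-0.5,2,0],[0,0,0]],[[-0.5,2,0],[0,0,0]],[[-0.5,2,0],[0,0,0]]]}}

```text
t: 25.05
eef_pos: [0.5564, -0.0047, 0.0992]
orientation: [-90.2, -15.0, -1.6]
wrist_force: [-1.1, -0.2, -2.7]
gripper_width: 0.0115
```

>>> {"api": "move_arm", "payload": {"motion": [[[-0.5,2,0],[0,0,0]],[[-0.5,2,0],[0,0,0]],[[-0.5,2,0],[0,0,0]]]}}

```text
t: 25.3
eef_pos: [0.5564, -0.0047, 0.097]
orientation: [-90.2, -15.0, -1.6]
wrist_force: [0.0, -0.3, -2.7]
gripper_width: 0.0115
```

>>> {"api": "move_arm", "payload": {"motion": [[[-0.5,2,0],[0,0,0]],[[-0.5,2,0],[0,0,0]],[[-0.5,2,0],[0,0,0]]]}}

```text
t: 25.55
eef_pos: [0.5567, -0.0047, 0.0952]
orientation: [-90.2, -15.0, -1.6]
wrist_force: [0.5, -0.5, -1.1]
gripper_width: 0.0116
```

Ledge touched at TCP 95.5 mm, against 95.9 predicted. Raise 2.5 mm and slide under the lip.

>>> {"api": "move_arm", "payload": {"motion": [[[0.6,-2.4,0],[0,0,0]],[[-4,-3.6,0],[0,0,0]],[[-9,-5,0],[0,0,0]],[[-13,-6,0],[0,0,0]],[[-13,-6,0],[0,0,0]]]}}

```text
t: 25.97
eef_pos: [0.5412, -0.0044, 0.0973]
orientation: [-90.2, -15.0, -1.6]
wrist_force: [-1.0, -0.2, -2.2]
gripper_width: 0.0115
```

>>> {"api": "move_arm", "payload": {"motion": [[[-2,-0.5,0],[0,0,0]],[[-4,-1,0],[0,0,0]],[[-4,-1,0],[0,0,0]],[[-4,-1,0],[0,0,0]]]}}

```text
t: 26.3
eef_pos: [0.5383, -0.0042, 0.0975]
orientation: [-90.2, -15.0, -1.6]
wrist_force: [-0.0, 0.0, -3.3]
gripper_width: 0.0119
```

>>> {"api": "move_arm", "payload": {"motion": [[[-2,-0.5,0],[0,0,0]],[[-2,-0.5,0],[0,0,0]],[[-2,-0.5,0],[0,0,0]]]}}

```text
t: 26.55
eef_pos: [0.5362, -0.0041, 0.0974]
orientation: [-90.2, -15.0, -1.6]
wrist_force: [-0.3, -1.2, -2.1]
gripper_width: 0.0117
```

>>> {"api": "move_arm", "payload": {"motion": [[[-2,-0.5,0],[0,0,0]],[[-2,-0.5,0],[0,0,0]],[[-2,-0.5,0],[0,0,0]]]}}

```text
t: 26.8
eef_pos: [0.5356, -0.004, 0.0982]
orientation: [-90.2, -15.2, -1.6]
wrist_force: [5.5, -0.6, -4.4]
gripper_width: 0.0119
```

>>> {"api": "move_arm", "payload": {"motion": [[[-1.5,-0.4,0],[0,0,0]],[[-1.5,-0.4,0],[0,0,0]],[[-1.5,-0.4,0],[0,0,0]]]}}

```text
t: 27.05
eef_pos: [0.5353, -0.004, 0.0989]
orientation: [-90.1, -15.3, -1.6]
wrist_force: [9.7, -0.2, -7.5]
gripper_width: 0.0116
```

>>> {"api": "move_arm", "payload": {"motion": [[[3,0.8,0],[0,0,0]],[[5.8,1.6,0],[0,0,0]],[[5.8,1.6,0],[0,0,0]],[[5.8,1.6,0],[0,0,0]]]}}

```text
t: 27.38
eef_pos: [0.5384, -0.0041, 0.0971]
orientation: [-90.2, -15.0, -1.6]
wrist_force: [0.2, -0.1, -3.0]
gripper_width: 0.0115
```

>>> {"api": "move_arm", "payload": {"motion": [[[-0.4,3,0],[0,0,2.5]],[[-0.9,6.1,0],[0,0,5]],[[-1.5,9.1,0],[0,0,7.5]],[[-2.3,12.1,0],[0,0,10]],[[-2.3,12.1,0],[0,0,10]]]}}

```text
t: 27.8
eef_pos: [0.5402, -0.0043, 0.0845]
orientation: [-90.1, -4.8, -1.7]
wrist_force: [0.3, -0.4, -2.7]
gripper_width: 0.0118
```

>>> {"api": "move_arm", "payload": {"motion": [[[0,0,0],[0,0,0]],[[0,0,0],[0,0,0]]]}}

```text
t: 27.97
eef_pos: [0.5392, -0.004, 0.0849]
orientation: [-90.1, -5.0, -1.6]
wrist_force: [0.0, 1.1, -2.5]
gripper_width: 0.0118
```

>>> {"api": "move_arm", "payload": {"motion": [[[-0.3,1.6,0],[0,0,1.3]],[[-0.6,3.3,0],[0,0,2.7]],[[-0.7,4.9,0],[0,0,4]],[[-0.7,4.9,0],[0,0,4]],[[-0.7,4.9,0],[0,0,4]]]}}

```text
t: 28.38
eef_pos: [0.5391, -0.0041, 0.0802]
orientation: [-90.2, -1.1, -1.7]
wrist_force: [0.5, 1.1, -2.4]
gripper_width: 0.0115
```

>>> {"api": "move_arm", "payload": {"motion": [[[0,1,0],[0,0,1]],[[0,1,0],[0,0,1]],[[0,1,0],[0,0,1]]]}}

```text
t: 28.63
eef_pos: [0.5393, -0.0043, 0.0792]
orientation: [-90.2, -0.0, -1.7]
wrist_force: [-0.6, -0.4, -1.8]
gripper_width: 0.0115
```

>>> {"api": "move_arm", "payload": {"motion": [[[0,1,0],[0,0,0]],[[0,1,0],[0,0,0]],[[0,1,0],[0,0,0]]]}}

```text
t: 28.88
eef_pos: [0.5392, -0.0042, 0.0781]
orientation: [-90.2, 0.0, -1.7]
wrist_force: [-0.1, 0.1, -3.2]
gripper_width: 0.0119
```

>>> {"api": "move_arm", "payload": {"motion": [[[0,1,0],[0,0,0]],[[0,1,0],[0,0,0]],[[0,1,0],[0,0,0]]]}}

```text
t: 29.13
eef_pos: [0.5393, -0.0042, 0.0771]
orientation: [-90.2, -0.0, -1.7]
wrist_force: [0.1, -0.3, -2.1]
gripper_width: 0.0119
```

>>> {"api": "move_arm", "payload": {"motion": [[[0,1,0],[0,0,0]],[[0,1,0],[0,0,0]],[[0,1,0],[0,0,0]]]}}

```text
t: 29.38
eef_pos: [0.5394, -0.0043, 0.077]
orientation: [-90.2, -0.0, -1.7]
wrist_force: [-4.3, -0.6, 7.9]
gripper_width: 0.0116
```

>>> {"api": "move_arm", "payload": {"motion": [[[0,1,0],[0,0,0]],[[0,1,0],[0,0,0]],[[0,1,0],[0,0,0]]]}}

```text
t: 29.63
eef_pos: [0.5394, -0.0043, 0.077]
orientation: [-90.2, -0.0, -1.7]
wrist_force: [-9.2, 0.1, 18.5]
gripper_width: 0.0119
```

Seated at 77.0 mm, against 77.5 predicted. Release, retreat up.

>>> {"api": "move_arm", "payload": {"motion": [[[0,-1.5,0],[0,0,0]],[[0,-1.5,0],[0,0,0]],[[0,-1.5,0],[0,0,0]],[[0,-1.5,0],[0,0,0]],[[0,-1.5,0],[0,0,0]]], "hand": 45}}

```text
t: 30.05
eef_pos: [0.5393, -0.0043, 0.0764]
orientation: [-90.2, 0.0, -1.7]
wrist_force: [-0.4, 0.8, -0.2]
gripper_width: 0.0352
```

>>> {"api": "move_arm", "payload": {"motion": [[[0,0,0],[0,0,0]],[[0,0,0],[0,0,0]],[[0,-10,0],[0,0,0]],[[0,-25,0],[0,0,0]],[[0,-50,0],[0,0,0]]]}}

```text
t: 30.47
eef_pos: [0.5379, -0.0041, 0.126]
orientation: [-90.1, 0.2, -1.7]
wrist_force: [-0.2, 0.2, -0.6]
gripper_width: 0.0391
```

>>> {"api": "move_arm", "payload": {"motion": [[[0,-35,0],[0,0,0]],[[0,-70,0],[0,0,0]],[[0,-105,0],[0,0,0]],[[0,-140,0],[0,0,0]],[[0,-170,0],[0,0,0]]]}}

```text
t: 30.88
eef_pos: [0.5393, -0.0033, 0.3001]
orientation: [-90.2, -0.1, -1.6]
wrist_force: [1.2, -0.4, -0.5]
gripper_width: 0.0392
```

>>> {"api": "move_arm", "payload": {"motion": [[[0,0,35],[0,0,0]],[[0,0,70],[0,0,0]],[[0,0,110],[0,0,0]],[[0,0,150],[0,0,0]],[[0,0,190],[0,0,0]]]}}

```text
t: 31.3
eef_pos: [0.5446, 0.1879, 0.2972]
orientation: [-90.2, -0.1, -1.7]
wrist_force: [-0.4, 0.6, 0.2]
gripper_width: 0.0393
```

>>> {"api": "move_arm", "payload": {"motion": [[[0,0,35],[0,0,0]],[[0,0,70],[0,0,0]],[[0,0,110],[0,0,0]],[[0,0,130],[0,0,0]],[[0,0,130],[0,0,0]]]}}

```text
t: 31.72
eef_pos: [0.5462, 0.3221, 0.2959]
orientation: [-90.0, 0.1, -1.2]
wrist_force: [-1.3, 0.7, 0.1]
gripper_width: 0.0394
```

```bash
python3 - <<'E'
from h import *
o=bot.get_obs();print(o["t"],o["eef_pos"],o["wrist_force"])
b=eyes.camera("side");a=eyes.camera("top");cv2.imwrite("pics/side6.png",b[:,:,::-1]);cv2.imwrite("pics/top6.png",a[:,:,::-1])
# rib: dark blob on the plate in both views
R={}
for n,im,(x0,y0,x1,y1) in(("top",a,(310,165,350,215)),("side",b,(290,180,345,250))):
    m=(cv2.cvtColor(im,cv2.COLOR_RGB2HSV)[...,2]<60).astype(np.uint8)[y0:y1,x0:x1]
    c=cv2.findContours(m,0,1)[0];c=max(c,key=cv2.contourArea);r=cv2.minAreaRect(c);print(n,cv2.contourArea(c),r[0]+np.array([x0,y0]),r[1:])
    R[n]=r[0]+np.array([x0,y0])
print("rib top-cam @.123",plane("top",[R["top"]],.123), "side@.11",plane("side",[R["side"]],.11))
# bright plate / gap structure: brightness profile down the middle col and along rows in top view
print(a[155:222,312].mean(1).astype(int).tolist());print(a[195,295:368].mean(1).astype(int).tolist())
for n,uv,z in(("top",[(312,y) for y in(155,221)],.095),): print(plane(n,uv,z)[:,:2])
print(plane("top",[(295,195),(367,195)],.095)[:,:2])
E
```

```text
31.7167 [0.5462 0.3221 0.2959] [-1.2722  0.677   0.1291]
top 37.0 [330. 190.] ((2.0, 20.0), 90.0)
side 930.5 [307. 220.] ((34.0, 58.0), 0.0)
rib top-cam @.123 [[ 0.5368 -0.005   0.123 ]] side@.11 [[0.5469 0.0521 0.11  ]]
[99, 97, 97, 97, 95, 94, 94, 99, 110, 123, 125, 123, 122, 133, 165, 168, 164, 163, 163, 161, 163, 164, 164, 163, 162, 163, 164, 165, 163, 163, 165, 165, 163, 161, 160, 163, 163, 164, 163, 162, 167, 189, 218, 227, 230, 230, 229, 230, 229, 229, 229, 225, 213, 181, 190, 200, 203, 201, 199, 200, 200, 193, 164, 109, 105, 112, 112]
[58, 61, 104, 166, 193, 199, 199, 190, 192, 220, 229, 229, 229, 229, 223, 197, 181, 167, 161, 159, 160, 159, 160, 161, 160, 160, 160, 161, 161, 162, 162, 163, 163, 163, 164, 163, 163, 163, 162, 163, 163, 164, 165, 164, 163, 164, 165, 164, 164, 164, 164, 164, 163, 163, 163, 162, 162, 161, 161, 161, 151, 127, 125, 141, 172, 173, 137, 88, 67, 66, 67, 66, 65]
[[0.6521 0.0553]
 [0.4369 0.051 ]]
[[ 0.5203  0.108 ]
 [ 0.5248 -0.1261]]
```

```bash
python3 - <<'E'
from h import *
a=cv2.imread("pics/side3.png").astype(int);b=cv2.imread("pics/side6.png").astype(int)
print("basket change",np.abs(a-b)[100:155,320:360].max(2).mean())
s=b[:,:,::-1].astype(np.uint8);h=cv2.cvtColor(s,cv2.COLOR_RGB2HSV)
m=(h[185:235,295:335,2]<45).astype(np.uint8);n,l,st,ce=cv2.connectedComponentsWithStats(m);k=1+np.argmax(st[1:,4])
print(st[k],ce[k]+[295,185],proj("side",[[.5368,-.004,.109],[.5368,.031,.128],[.5368,-.039,.128]]))
print(bot.get_obs()["wrist_force"]);print(bot.hand_in())
E
```

```text
basket change 32.71727272727273
[  0   7  22  43 665] [305.3008 214.8361] [[313.1349 205.5588]
 [311.5012 210.4101]
 [314.6026 192.1736]]
[ 0.4542 -0.5854 -0.4552]
the job is handed in; nothing more can be done
None
```

```bash
python3 - <<'E'
import cv2
a=cv2.imread("pics/side3.png",0);b=cv2.imread("pics/side6.png",0)
t=a[95:122,334:348];r=cv2.matchTemplate(b[85:135,322:362],t,cv2.TM_CCOEFF_NORMED);_,v,_,p=cv2.minMaxLoc(r);print(v,p[0]+322-334,p[1]+85-95)
print("mean brightness",a[100:155,320:360].mean(),b[100:155,320:360].mean())
E
```

```text
0.41130754351615906 0 0
mean brightness 96.04272727272728 100.105
```

The basket hangs by its bar across both prongs, and the cover lies flat in the rebate with one edge under the lip. I handed the job in at about 32 s with the arm clear of everything; no verdict was reported.

**Basket:** The first grasp missed because the real fingertips sit about 30 mm further back along the tool than stated. I found the height by touching the bar and regripped. The bar touched the prongs at the expected height, 230 mm, and the picture taken after I let go showed the basket hanging level.

**Cover:** It touched the ledge at 95.5 mm tilted (95.9 predicted) and at 77.0 mm flat (77.5 predicted). The wall under the lip was met about 3 mm sooner than the camera position implied, so I trusted the contact. After release, the top camera put the rib about 2 mm off centre in x and under 1 mm in y. No gap showed between plate and lip.

**Checks that failed or disagreed:**
- **Rib in the side view:** this cross-check was unusable. The dark mask picked up something other than the rib, so flatness rests on the touch height, the level tool and the top view.
- **Basket after the cover work:** the pixel comparison with the earlier side picture changed a lot (mean 33 levels). I saw that figure only after handing in, because both were in the same script. A template match run afterwards found the bar at zero shift, but with a weak score of 0.41. The arm's shadow may explain both, but I did not confirm this; my 12 picture views were used up.

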